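# Load a memo pad into the desk punch and lock its side stop

### The job

Load the thick memo pad (100 by 60 by 32 mm) into the desk punch: squeeze the two tabs of the side stop's locking collar together, turn the collar to free the stop and open it far enough, then lay the pad flat on the punch bed with one long side towards the fixed fence. Slide the stop up so that the pad sits square and snug between fence and stop, turn the collar back (tabs squeezed again) until it is locked with both tabs sprung out, and let go. Leave everything else on the counter standing where it is.

Things in the scene. Friction and masses are not known exactly. Their poses are not given: they have to be found in the camera images.
- punch: Desk punch, fixed: grey bed plate, x -110 to 160, y -115 to 125 mm, upper face 18 mm above the counter. Origin on the counter's surface, x from the rail (robot's side) to the punch head, y along the rail, z up. Rail at x = -75 mm, 24 mm wide, top at z = 28. Punch head x 96 to 158, 62 mm high, its bar handle 78 mm. Pad lies on the free bed between fence and stop, between x = -45 and 96 mm.
- fence_face (a point): Inner face of the fixed fence, at bed height (z 18 mm above the counter), at punch x = 25, y = -95 mm. Axes parallel to the punch's. The fence is a low steel bar along punch x (65 mm to both sides of this point), 10 mm thick towards -y, rising 12 mm above the bed; the pad goes on its +y side.
- stop (a joint): Position of the sliding stop along punch +y, m: the gap from fence to jaw is 30 mm + this (0.030 = 60 mm gap). Range 0 to 0.105; starts at 0 to 0.020. A brake holds it while the collar is locked; with the collar past 0.8 rad it slides with about 2 N. The stop is a black block on the rail, 50 (x) by 56 mm (y), its top 46 mm above the counter, carrying collar and jaw.
- jaw_face (a point): Centre of the jaw's face towards the fence, 26 mm above the counter, at punch x = 2.5 mm; axes parallel to the punch's. The jaw is an aluminium bar on the stop's fence-side edge, over the bed, 8 mm thick (from this face towards +y), reaching 52 mm to both sides of this point along x, top 34 mm above the counter (44 mm at its root, punch x -60 to -30).
- collar_grip (a point): On the collar's upright axis at grip height, 67 mm above the counter (21 above the stop block). Collar: round knob 35 mm across, top 80 mm, its axis 28 mm from the jaw face along punch +y, at punch x = -75. Two grey upright tabs stand at opposite sides along this point's x axis (turns with the collar), 18 mm wide, 51 to 77 mm above the counter, 58 mm over both when out, 48 squeezed.
- collar (a joint): Collar angle, rad: 0 = locked (tabs along punch x), 1.05 = free; grows anticlockwise seen from above, stops at both ends. Starts locked. A tooth under each tab catches at both ends: it turns, either way, only while both tabs are squeezed in 3 mm or more, then with about 0.1 N m. Within 0.07 rad of an end the tabs can spring out and latch. It stays where left.
- tab_a (a joint): How far the tab on the collar's +x side is squeezed inwards, m: 0 = sprung out, 0.005 = fully in. Spring: about 3 N when out, 7 N when fully in (squeeze with 15 to 30 N).
- tab_b (a joint): The same for the tab on the collar's -x side.
- pad_center (a point): Centre of the memo pad to load: loose paper block in brown board covers, grey cloth strip on a short end; 100 (its x) by 60 (its y) by 32 mm high, 0.11 to 0.22 kg, flat on the counter (centre 16 mm up) at one of three places left of the punch. On the bed: long side along punch x, either way round, centre 34 mm above the counter. Pushed by the stop it slides and squares itself against the fence.
- note_cube: Bystander: a white block of loose notes, 76 by 76 mm, 38 mm high; origin under its centre. At another of the three places.
- thin_book: Bystander: a thin brown notebook, 105 (its x) by 75 mm, 10 mm high; origin under its centre. At another of the three places.
- stapler: Bystander: black stapler lying along its x axis, 125 by 34 mm, 38 mm high; origin under its centre.
- tape_roll: Bystander: roll of clear tape lying flat, 68 mm across, 24 mm high; origin under its centre.
- pen_cup: Bystander: dark metal cup of pens, 72 mm across, pens reach 155 mm high; origin under its centre. Between robot and pads.
- glue_bottle: Bystander: white bottle, 52 mm across, 120 mm high; origin under its centre. Beyond the punch, left.
- tape_dispenser: Bystander: black tape dispenser 150 (its x) by 60 mm, 82 mm high; origin under its centre. To the right of the punch.
- glue_stick: Bystander: white glue stick lying along its x axis, 85 mm long, 29 mm high; origin under its centre. Left, near the pads.
Not all that is in view belongs to the job. What is meant by the part that bears pad_center is not red, and is the larger of those in its own colour.

How it is judged:
By the outcome, as a careful person would: the job done as asked, in the order asked, and still so for the second after the job is handed in, with the robot touching nothing.
It also fails if it takes over 69 s, if anything falls off the work surface, if the arm or the gripper's body presses on something with over 40 N, if the wrist force passes 120 N, or if a joint passes its speed limit or range.

### The arm

A 7-joint arm with a two-finger parallel gripper is mounted at the origin on the work surface. World frame = base frame: x ahead of the robot, y to its left, z up, the work surface at z = 0. Lengths are in m, angles in rad, forces in N, time in s.
With the tool pointing down it reaches from about 0.35 to 0.9 m from the base axis. Payload 19.9 kg.
Tool frame: the origin (TCP) lies between the finger pads; the fingertips stand 19 mm ahead of it and the grasp point (between the pads) is the TCP; z points along the fingers, y is the direction in which the jaws open and shut (so a half turn about z gives the same grasp; the last joint's range is limited). The gripper opens to 94 mm and grips with 3 to 60 N. Pads are 16 mm wide; open, the fingers measure 119 mm over their backs; the gripper's body (75 mm by 177 mm) begins 78 mm behind the grasp point.
Start: joints at [1.089, 0.417, -0.01, 1.614, 0.005, 1.111, -0.053], TCP at [0.267, -0.565, 0.224] pointing down, gripper open.
Joint ranges: [-2.81, 2.81], [-0.39, 2.02], [-1.27, 1.25], [0.06, 2.57], [-1.19, 4.33], [0.19, 2], [-2.82, 2.82]. Speed limits (rad/s): [1.89, 1.89, 2.39, 2.39, 3.01, 3.01, 3.01].

### API

Orientations are given as a 3x3 rotation matrix whose columns are the frame's x, y, z axes.
In Python, from rig import robot gives the robot as it stands. Calls block until the motion is done:
- robot.move_ptp(position, orientation): joint-space move of the TCP to a pose.
- robot.move_linear(position, velocity=0.15, frame=None, threshold=None): straight line of the TCP; frame=None keeps the orientation; velocity is the mean speed in m/s. With threshold (N) it stops when the force on the tool has changed by that much, and returns True; else False.
- robot.goto_joints(angles): joint-space move.
- robot.gripper_to(opening): finger opening in m; the grip force is fixed at half the most; returns when the fingers have stopped.
- robot.pause(seconds).
- robot.ik(position, orientation): joint angles nearest the present ones, or None.
- robot.get_state(): the state.
- robot.grab_frame(name): name is "scene" or "side" or "wrist"; returns the picture (420x560x3 uint8, red, green, blue); there is no depth.
- robot.camera_info(name): a dict with "fx", "fy", "cx", "cy" (pixels), "rvec" (rotation vector, rad) and "tvec" (3), from world to camera coordinates, as OpenCV has them. Camera axes: x right, y down, z forward; pixel columns grow to the right and rows downward; lengths in m; the calibration is good to about 2 mm. A picture is of the moment at which its call begins: read the wrist's pose just before it. camera_info takes no time and is no camera call; for the wrist camera it gives the pose at the moment of the call.
A pose or a line that the arm cannot do raises robot.PlanningError and nothing moves.
- robot.sign_off(): hands the job in, once; it reports no verdict.
The state is a dict: "time": time; "qpos": joint angles; "joint_vel": joint speeds; "effort": joint torques, N m; "ee_pos": TCP position; "tool_rot": TCP orientation; "force": force on the tool from outside, world axes, zero at the start; "moment": the same for the moment, N m; "opening": finger opening in m.
Only numpy, scipy, OpenCV 4.12 (cv2) and the standard library are available. Lean on these libraries where they do the work, as an engineer would, in place of code of your own. Each camera call takes 0.05 s, during which the arm holds its last target.

## Working session

There is one attempt and no reset: what is moved stays moved. The work goes in short steps, each a Python script; the robot and the scene stay as the last script left them, time stands still between calls to the robot, and variables do not carry over. Pictures are saved under pics/ and viewed, and the job is handed in when it is done.

```bash
ls; mkdir -p pics; python3 - <<'E'
from rig import robot
import cv2
for n in ("scene","side","wrist"):
    im=robot.grab_frame(n); cv2.imwrite(f"pics/{n}0.png",im[:,:,::-1])
    i=robot.camera_info(n); print(n,i)
s=robot.get_state(); print(s["time"],s["ee_pos"],s["tool_rot"],s["force"],s["opening"])
E
```

```text
pics
scene {'fx': 469.34901662271517, 'fy': 469.34901662271517, 'cx': 282.89577922352726, 'cy': 215.8820316433549, 'rvec': array([ 2.15695763,  0.67289666, -0.30027511]), 'tvec': array([-0.40065204, -0.13938944,  1.55940622])}
side {'fx': 483.968904466515, 'fy': 483.968904466515, 'cx': 280.37760285337293, 'cy': 202.54139654518434, 'rvec': array([ 0.56096334, -2.59427197,  1.33973951]), 'tvec': array([0.46983208, 0.20837596, 1.35854571])}
wrist {'fx': 331.77500793882746, 'fy': 331.77500793882746, 'cx': 279.48410929418014, 'cy': 206.31549221542332, 'rvec': array([-2.46375552,  1.55945943,  0.20660363]), 'tvec': array([-0.62444251, -0.02668454,  0.39119624])}
0.15 [ 0.26653171 -0.56504437  0.22397387] [[ 9.04422699e-01  4.26637274e-01 -4.66989228e-04]
 [ 4.26637522e-01 -9.04422354e-01  7.93563733e-04]
 [-8.37916289e-05 -9.16952180e-04 -9.99999576e-01]] [-0.6643274  -0.62485323 -0.23921057] 0.09371690052691199
```

View pics/scene0.png

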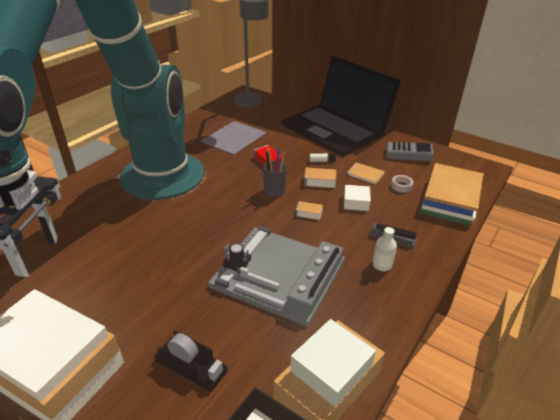

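View pics/side0.png

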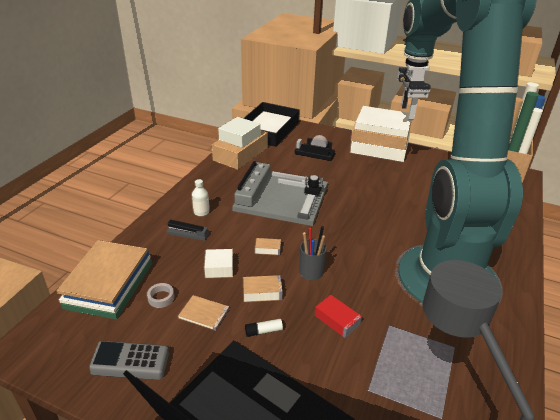

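View pics/wrist0.png

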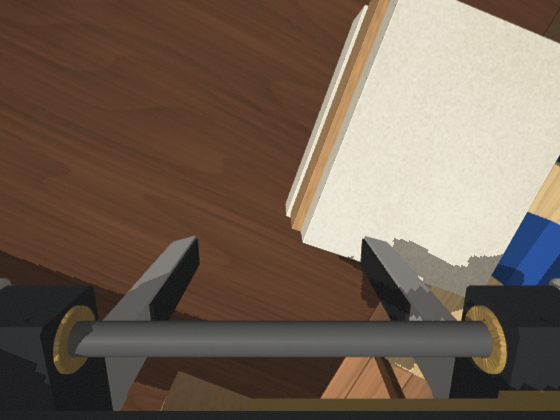

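The scene picture shows the punch at (280,270), the larger brown pad at (320,178), a smaller decoy pad at (310,211), the thin book at (366,173), the note cube at (357,198) and the cup at (275,180). I'll enlarge these areas.

```bash
cat > h.py <<'E'
import numpy as np, cv2
from rig import robot
def ray(n,u,v,info=None):
    i=info or robot.camera_info(n); R=cv2.Rodrigues(np.array(i["rvec"]))[0]; t=np.array(i["tvec"])
    d=R.T@np.array([(u-i["cx"])/i["fx"],(v-i["cy"])/i["fy"],1]); return -R.T@t,d
def at(n,u,v,z,info=None):
    c,d=ray(n,u,v,info); return (c+d*(z-c[2])/d[2])
def proj(n,p,info=None):
    i=info or robot.camera_info(n); R=cv2.Rodrigues(np.array(i["rvec"]))[0]
    q=(R@np.atleast_2d(p).T).T+np.array(i["tvec"]); return np.c_[q[:,0]/q[:,2]*i["fx"]+i["cx"],q[:,1]/q[:,2]*i["fy"]+i["cy"]]
def crop(src,dst,x0,y0,x1,y1,k):
    im=cv2.imread(src)[y0:y1,x0:x1]; cv2.imwrite(dst,cv2.resize(im,None,fx=k,fy=k,interpolation=cv2.INTER_CUBIC))
E
python3 - <<'E'
from h import *
crop("pics/scene0.png","pics/c1.png",200,220,360,330,5)
crop("pics/scene0.png","pics/c2.png",240,140,400,250,5)
crop("pics/side0.png","pics/c3.png",220,150,340,240,6)
crop("pics/side0.png","pics/c4.png",190,220,350,340,5)
E
```

```text
(no output)
```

View pics/c1.png

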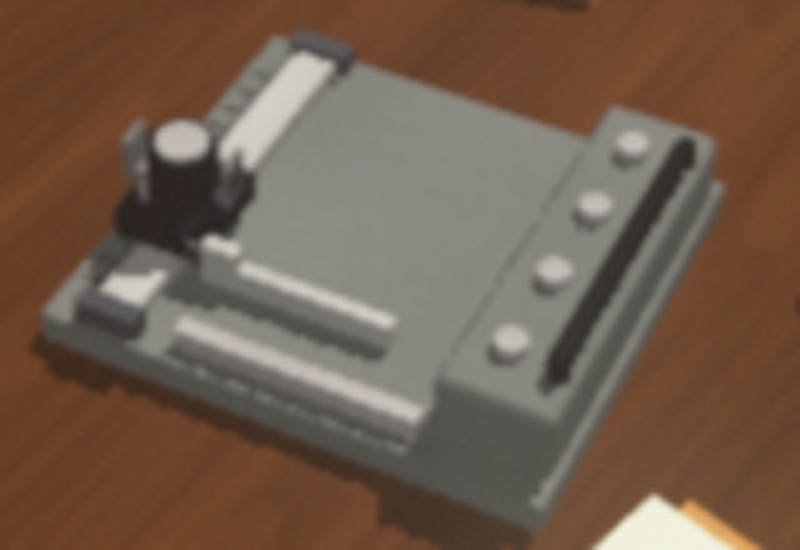

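View pics/c2.png

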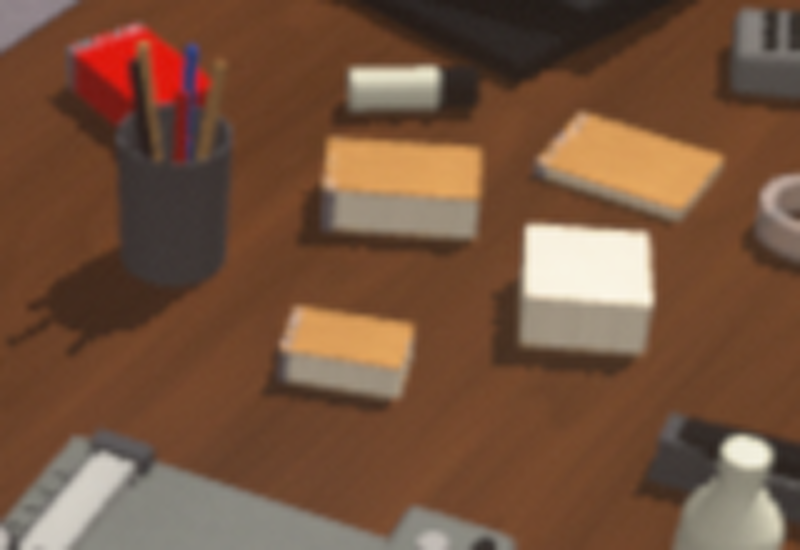

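View pics/c3.png

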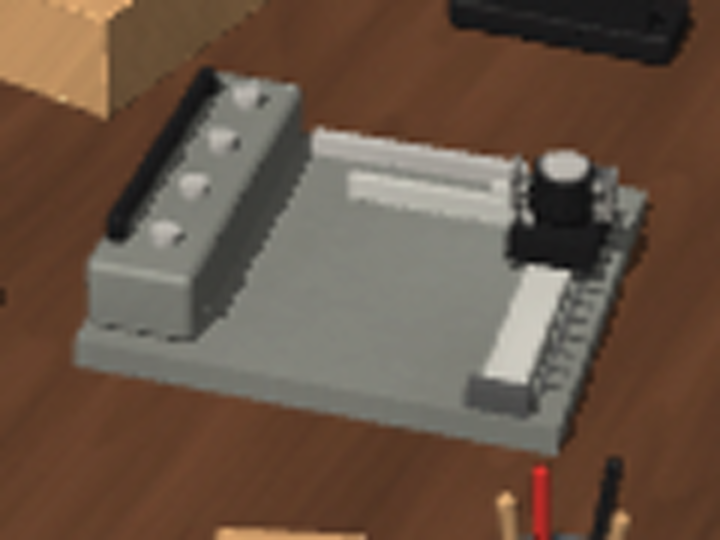

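View pics/c4.png

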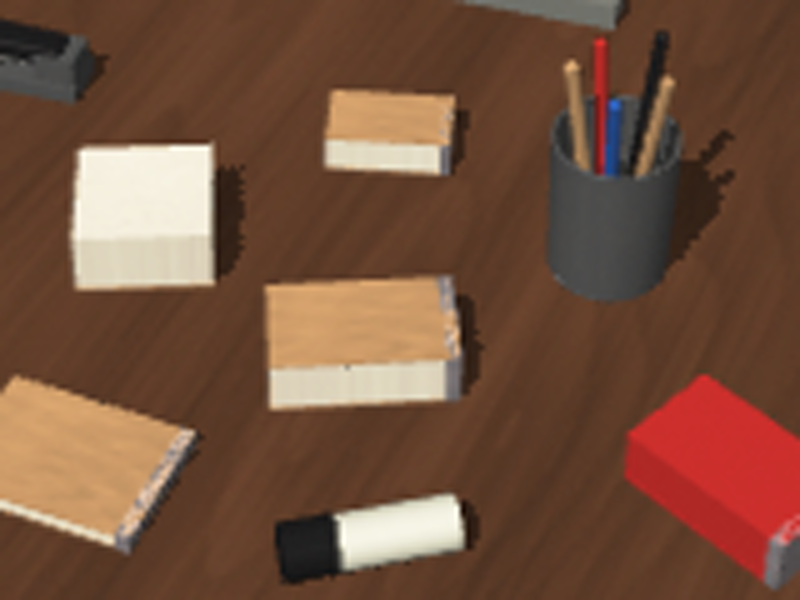

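```bash
cat > fit1.py <<'E'
from h import *
from scipy.optimize import least_squares
def T(q,P):
    c,s=np.cos(q[2]),np.sin(q[2]); P=np.atleast_2d(P)
    return np.c_[q[0]+c*P[:,0]-s*P[:,1],q[1]+s*P[:,0]+c*P[:,1],P[:,2]]
def fit(obs,q0):
    # obs: (cam,u,v,(x,y,z))
    infos={n:robot.camera_info(n) for n in("scene","side")}
    f=lambda q:np.concatenate([proj(o[0],T(q,[o[3]]),infos[o[0]])[0]-np.array(o[1:3]) for o in obs])
    r=least_squares(f,q0,loss="soft_l1",f_scale=1.0); return r.x,r.fun.reshape(-1,2)
E
python3 - <<'E'
from fit1 import *
a=lambda x,y:(200+x/5,220+y/5); b=lambda x,y:(220+x/6,150+y/6)
z=.018
obs=[("scene",*a(45,308),(-.11,-.115,z)),("scene",*a(722,183),(.16,.125,z)),("scene",*a(275,38),(-.11,.125,z)),
("side",*b(562,432),(-.11,.125,z)),("side",*b(78,345),(.16,.125,z)),("side",*b(648,195),(-.11,-.115,z)),
("scene",*a(425,408),(.09,-.095,.030)),("scene",*a(178,322),(-.04,-.105,.030)),]
c0=at("scene",*a(380,270),.018); print(c0)
for yaw in (-1,0,1):
    q,r=fit(obs,[c0[0],c0[1],yaw]); print(q,np.abs(r).sum()); 
    print(r.round(1).tolist())
c=lambda x,y:(240+x/5,140+y/5); d=lambda x,y:(190+x/5,220+y/5)
z=.032
for n,P in [("scene",[c(328,138),c(483,147),c(479,198),c(325,183)]),("side",[d(265,285),d(453,276),d(462,356),d(268,370)])]:
    Q=np.array([at(n,*p,z) for p in P]); print(n,Q.round(4).tolist(),Q.mean(0).round(4), [np.linalg.norm(Q[i]-Q[i-1]).round(4) for i in range(4)])
E
```

```text
[ 0.58253654 -0.17657294  0.018     ]
[ 0.55265081 -0.16365246  0.14667844] 12.6891454501542
[[-0.6, -0.2], [0.4, -0.9], [-0.2, -1.6], [-0.5, -1.3], [-0.7, -1.6], [-0.5, -1.6], [0.1, -1.2], [-0.8, 0.4]]
[ 0.55265081 -0.16365245  0.14667845] 12.68914580372882
[[-0.6, -0.2], [0.4, -0.9], [-0.2, -1.6], [-0.5, -1.3], [-0.7, -1.6], [-0.5, -1.6], [0.1, -1.2], [-0.8, 0.4]]
[ 0.55265081 -0.16365246  0.14667844] 12.689145372431511
[[-0.6, -0.2], [0.4, -0.9], [-0.2, -1.6], [-0.5, -1.3], [-0.7, -1.6], [-0.5, -1.6], [0.1, -1.2], [-0.8, 0.4]]
scene [[0.3917, 0.2686, 0.032], [0.4803, 0.319, 0.032], [0.5074, 0.265, 0.032], [0.4184, 0.2222, 0.032]] [0.4495 0.2687 0.032 ] [np.float64(0.0535), np.float64(0.1019), np.float64(0.0604), np.float64(0.0987)]
side [[0.5036, 0.2725, 0.032], [0.4152, 0.2236, 0.032], [0.3873, 0.2756, 0.032], [0.4738, 0.3268, 0.032]] [0.445  0.2746 0.032 ] [np.float64(0.0619), np.float64(0.101), np.float64(0.059), np.float64(0.1006)]
```

```bash
python3 - <<'E'
from fit1 import *
a=lambda x,y:(200+x/5,220+y/5); b=lambda x,y:(220+x/6,150+y/6)
q=np.array([.5527,-.1637,.1467])
def inv(p):
    d=p[:2]-q[:2];c,s=np.cos(q[2]),np.sin(q[2]);return (c*d[0]+s*d[1],-s*d[0]+c*d[1])
for n,p in (("scene",a(183,142)),("side",b(565,165))):
    P=at(n,*p,.080); print(n,P,inv(P))
# jaw end tip top (z .034): x=54.5
for p in (a(397,322),): P=at("scene",*p,.034);print(inv(P))
i=robot.camera_info("wrist");R=cv2.Rodrigues(i["rvec"])[0];C=-R.T@i["tvec"];s=robot.get_state()
print(s["tool_rot"].T@(C-s["ee_pos"]), s["tool_rot"].T@R.T)
print(s["qpos"])
for dz in (.2,):
  for al in (.1467,.1467+np.pi):
    for e in (0,1.05):
      y=np.array([np.cos(al+e),np.sin(al+e),0]);z=np.array([0,0,-1.]);Rm=np.c_[np.cross(y,z),y,z]
      print(al+e,robot.ik([.483,-.2,dz],Rm))
E
```

```text
scene [ 0.48670794 -0.21068319  0.08      ] (np.float64(-0.0721509640507305), np.float64(-0.036832192411752146))
side [ 0.4808337  -0.20155203  0.08      ] (np.float64(-0.07662736635449333), np.float64(-0.02694044366507682))
(np.float64(0.05732616802738748), np.float64(-0.05879049389555859))
[ 0.07553675  0.00026753 -0.15961764] [[ 1.14332284e-03 -9.66381986e-01 -2.57108052e-01]
 [ 9.99998641e-01  1.41023750e-03 -8.53753250e-04]
 [ 1.18763518e-03 -2.57106727e-01  9.66382285e-01]]
[ 1.08852048  0.41786059 -0.01029017  1.61398917  0.00470174  1.11068697
 -0.0530007 ]
0.1467 [ 0.71431498  0.29181758 -0.44952019  1.88036311  0.14891741  1.00206637
  0.34754797]
1.1967 [ 0.82640325  0.31200393 -0.58609555  1.87688844  0.20167929  1.0114466
  1.35151435]
3.288292653589793 [ 0.28454958  0.2615977   0.05761251  1.894587   -0.01786175  0.98589593
 -2.64482404]
4.338292653589793 [ 0.42299324  0.26465299 -0.10456194  1.88994014  0.03269094  0.9886244
 -1.64082521]
```

```bash
cat >> h.py <<'E'
def Rt(al):
    y=np.array([np.cos(al),np.sin(al),0]);z=np.array([0,0,-1.]);return np.c_[np.cross(y,z),y,z]
def snap(n,f):
    i=robot.camera_info(n); im=robot.grab_frame(n); cv2.imwrite(f,im[:,:,::-1]); return i
E
python3 - <<'E'
from h import *
import pickle
robot.move_ptp([.4835,-.206,.2],Rt(.1467))
i=snap("wrist","pics/w1.png"); pickle.dump(i,open("w1.pkl","wb"))
s=robot.get_state();print(s["time"],s["ee_pos"],s["qpos"],s["force"])
E
```

```text
1.75 [ 0.48316843 -0.20736721  0.19995134] [ 0.720105    0.29658823 -0.44246406  1.87348964  0.14917108  1.00380666
  0.35792088] [0.34531454 0.45631556 0.22223982]
```

View pics/w1.png

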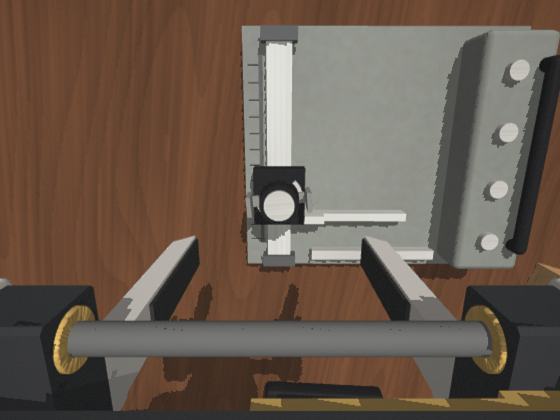

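The wrist view shows the whole punch nearly aligned with the image: knob top at (279,205), jaw at (360,216), fence at (372,255) and bed corners at (242,26) and (247,265).

```bash
python3 - <<'E'
from h import *
crop("pics/w1.png","pics/w1a.png",235,150,445,280,3.8)
crop("pics/w1.png","pics/w1b.png",235,15,545,160,2.5)
E
```

```text
(no output)
```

View pics/w1a.png

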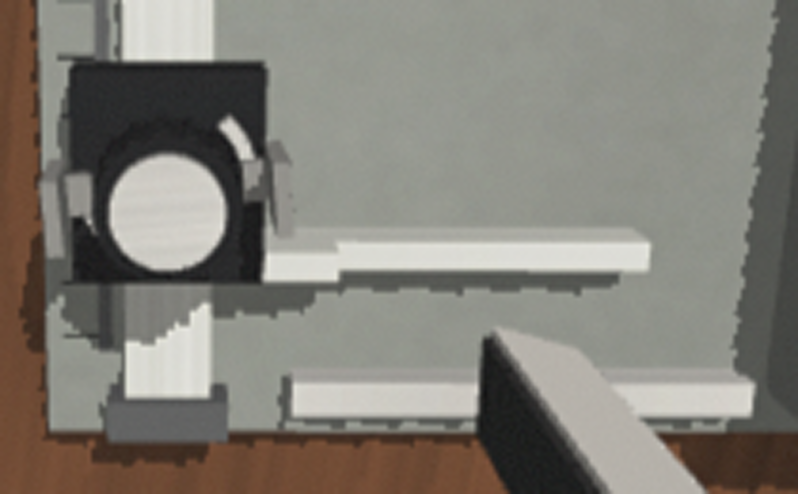

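View pics/w1b.png

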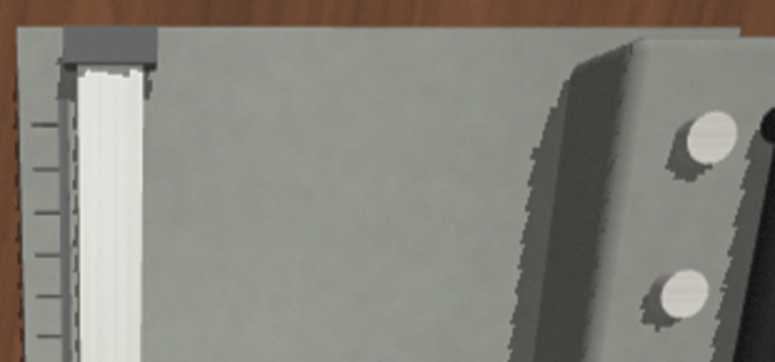

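```bash
python3 - <<'E'
from fit1 import *
import pickle
w=pickle.load(open("w1.pkl","rb"))
a=lambda x,y:(235+x/3.8,150+y/3.8)
obs=[(241.8,26.2,(-.11,.125,.018)),(*a(50,432),(-.11,-.115,.018)),(*a(292,381),(-.04,-.095,.03)),(*a(753,381),(.09,-.095,.03)),(*a(292,418),(-.04,-.105,.03)),(*a(753,416),(.09,-.105,.03))]
cob=[(*a(167,211),(-.075,-.037,.08)),(*a(650,271),(.0545,-.065,.034)),(*a(338,282),(-.03,-.065,.044))]
def f(p):
    r=[]
    for u,v,P in obs: r.append(proj("wrist",T(p[:3],[P]),w)[0]-(u,v))
    for u,v,P in cob: r.append(proj("wrist",T(p[:3],[(P[0],P[1]+p[3],P[2])]),w)[0]-(u,v))
    return np.concatenate(r)
r=least_squares(f,[.5527,-.1637,.1467,.005],loss="soft_l1");print(r.x,r.fun.reshape(-1,2).round(1).tolist())
q=r.x; print(T(q[:3],[(-.075,-.037+q[3],.08)]), at("wrist",*a(167,211),.08,w))
E
```

```text
[ 0.55315957 -0.16379913  0.14529027  0.00470946] [[-0.3, -0.5], [-0.3, -0.2], [0.2, 0.7], [0.9, 0.6], [-0.0, -0.4], [-0.2, 0.1], [0.2, 0.5], [-0.8, -0.4], [0.3, -0.3]]
[[ 0.48362479 -0.20660793  0.08      ]] [ 0.48341377 -0.20614002  0.08      ]
```

```bash
cat >> h.py <<'E'
PX,PY,PA=.5531,-.1638,.1455
def pw(x,y,z):
    c,s=np.cos(PA),np.sin(PA); return np.array([PX+c*x-s*y,PY+s*x+c*y,z])
def pinv(p):
    c,s=np.cos(PA),np.sin(PA); d=np.array(p[:2])-(PX,PY); return np.array([c*d[0]+s*d[1],-s*d[0]+c*d[1],p[2]])
def st(l=""):
    s=robot.get_state(); print(l,"t",round(s["time"],2),"punch",pinv(s["ee_pos"]).round(4),"ang",round(np.arctan2(s["tool_rot"][1,1],s["tool_rot"][0,1])-PA,3),"F",np.round(s["force"],1),"M",np.round(s["moment"],2),"open",round(s["opening"],4),"q7",round(s["qpos"][6],3)); return s
E
python3 - <<'E'
from h import *
p=pw(-.075,-.0323,.068)
robot.move_linear([p[0],p[1],.11],velocity=.15,frame=Rt(PA)); st()
print(robot.move_linear(p,velocity=.1,threshold=15)); st()
robot.gripper_to(.04); s=st()
snap("wrist","pics/w2.png")
E
```

```text
t 2.5 punch [-0.0746 -0.0325  0.1106] ang -0.0 F [0.2 0.1 0.6] M [-0.01 -0.12  0.02] open 0.0938 q7 0.296
False
 t 3.07 punch [-0.0748 -0.0323  0.0684] ang 0.0 F [ 0.4  0.2 -1.1] M [-0.01 -0.13  0.05] open 0.0937 q7 0.262
 t 3.84 punch [-0.076  -0.0324  0.0681] ang -0.0 F [-9.5 -0.2 12. ] M [-0.07  2.32  0.25] open 0.0479 q7 0.262
```

View pics/w2.png

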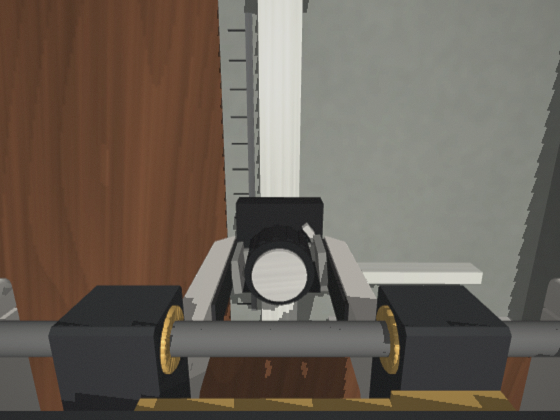

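```bash
python3 - <<'E'
from h import *
p=pw(-.076,-.0323,.068)
robot.move_linear(p,velocity=.05); s=st()
q0=np.array(s["qpos"])
for f in (.35,.7,1.06):
    q=q0.copy(); q[6]+=f; robot.goto_joints(q); st(f)
snap("wrist","pics/w3.png"); snap("scene","pics/s3.png"); crop("pics/s3.png","pics/s3c.png",200,220,360,330,5)
E
```

```text
t 4.14 punch [-0.0762 -0.0324  0.0682] ang 0.0 F [-4.  -0.4  7.3] M [-0.07  0.97  0.26] open 0.0481 q7 0.263
0.35 t 4.58 punch [-0.0763 -0.0324  0.0681] ang 0.346 F [-0.9 -0.8 -1.8] M [-0.1   0.06  0.01] open 0.0479 q7 0.609
0.7 t 5.03 punch [-0.0763 -0.0324  0.0681] ang 0.694 F [ 0.4 -0.4 -5.5] M [-0.19  0.05  0.04] open 0.0477 q7 0.957
1.06 t 5.47 punch [-0.0765 -0.0324  0.0681] ang 1.053 F [-1.9 -1.1 -4.4] M [-0.11  0.52 -0.29] open 0.0469 q7 1.316
```

View pics/w3.png

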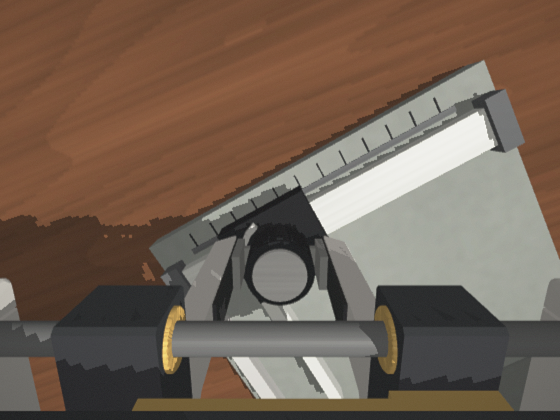

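View pics/s3c.png

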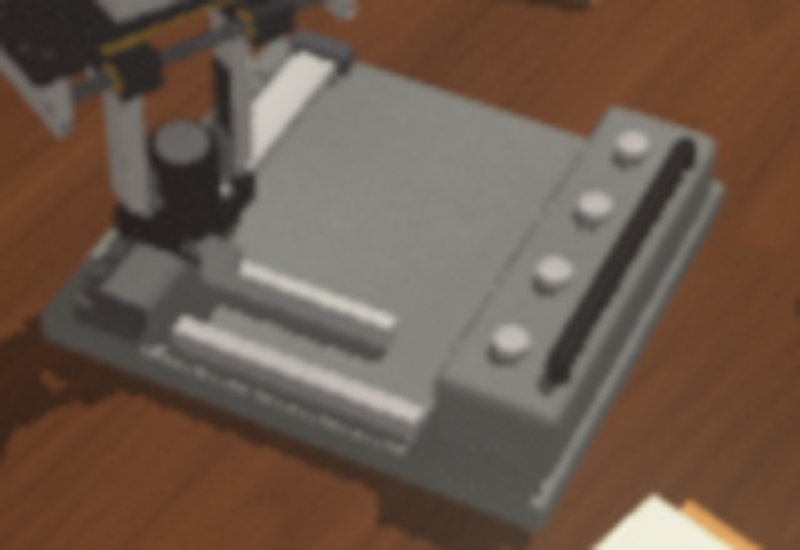

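```bash
python3 - <<'E'
from h import *
robot.move_linear(pw(-.0763,.048,.068),velocity=.1); s=st()
robot.gripper_to(.094); st()
robot.move_linear(pw(-.0763,.048,.17),velocity=.2); st()
snap("wrist","pics/w4.png"); snap("scene","pics/s4.png"); crop("pics/s4.png","pics/s4c.png",200,220,360,330,5)
for al in (2.08,2.08-np.pi,1.716,1.716-np.pi):
    for p in (np.array([.447,.272,.2]),pw(.013,-.037,.15)): print(al,robot.ik(p,Rt(al)))
E
```

```text
t 6.53 punch [-0.0763  0.0477  0.068 ] ang 1.06 F [-3.4  1.1 -1.4] M [ 0.31  0.8  -0.41] open 0.0474 q7 1.173
 t 7.39 punch [-0.0762  0.048   0.068 ] ang 1.06 F [ 0.7 -0.5  0.6] M [-0.01 -0.1  -0.03] open 0.0942 q7 1.172
 t 8.05 punch [-0.0767  0.048   0.1692] ang 1.06 F [-1.1 -0.4  0.3] M [ 0.09 -0.12  0.  ] open 0.094 q7 1.267
2.08 [ 0.1371928   0.39401117 -0.91159267  1.86873914  0.35697545  1.0520026
  1.16168682]
2.08 [ 0.70026184  0.51850874 -0.55458466  1.71925771  0.31655442  0.99423234
  2.1099577 ]
-1.061592653589793 [-0.23966479  0.29055005 -0.43196565  1.8797006   0.14288969  1.00140099
 -1.79457969]
-1.061592653589793 [ 0.29461592  0.45963949 -0.01440173  1.73400254  0.00786553  0.94800651
 -0.78447198]
1.716 [ 0.0932653   0.37448417 -0.85119808  1.86988309  0.32430065  1.0418637
  0.82577023]
1.716 [ 0.65861458  0.50664273 -0.49689377  1.72070701  0.28117891  0.98559553
  1.77364889]
-1.4255926535897931 [-0.27954141  0.28514267 -0.38417134  1.8809801   0.12571044  0.99886881
 -2.14349148]
-1.4255926535897931 [ 0.24571295  0.45961738  0.04934537  1.73581661 -0.02696494  0.94681513
 -1.11989087]
```

View pics/w4.png

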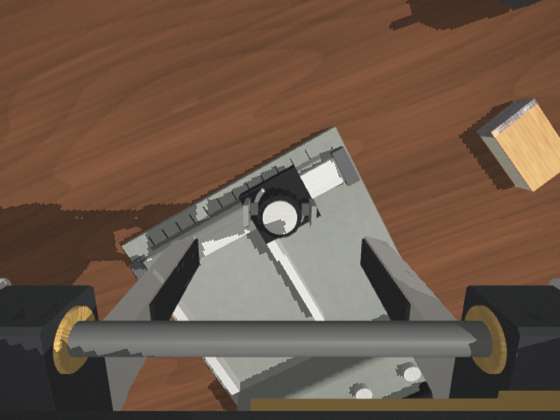

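View pics/s4c.png

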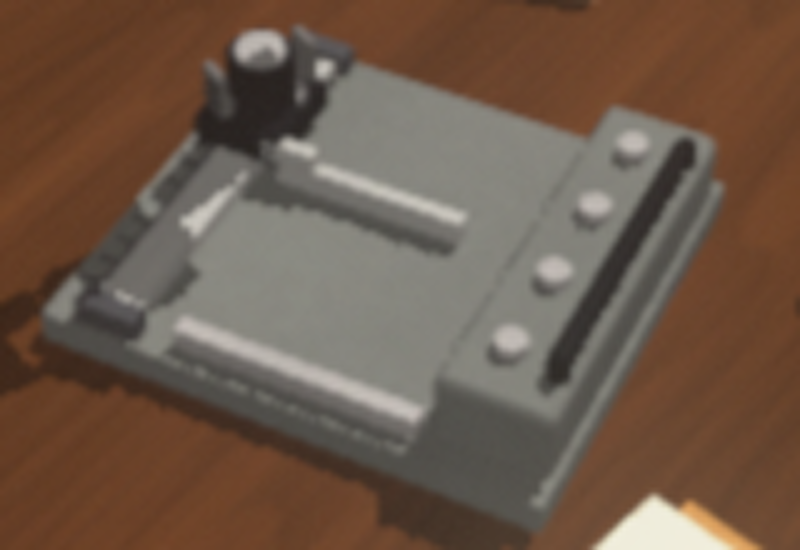

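```bash
python3 - <<'E'
from h import *
c=lambda x,y:(240+x/5,140+y/5); d=lambda x,y:(190+x/5,220+y/5)
P=np.array([.447,.272,0]);L=np.array([np.cos(.51),np.sin(.51)]);W=np.array([-L[1],L[0]])
for nm,n,p,z in [("cup","scene",c(175,255),0),("cup","side",d(610,270),0),("cuprim","scene",c(175,135),.095),("decoy","scene",c(350,335),.02),("decoy","side",d(390,118),.02),("gluestick","side",d(370,535),.02),("gluestick","scene",c(410,90),.02),("cube","side",d(145,190),.038),("cube","scene",c(588,265),.038)]:
    q=at(n,*p,z); print(nm,q.round(3),"rel L,W",(L@(q-P)[:2]).round(3),(W@(q-P)[:2]).round(3))
E
```

```text
cup [0.36  0.138 0.   ] rel L,W -0.141 -0.075
cup [0.35  0.152 0.   ] rel L,W -0.143 -0.058
cuprim [0.364 0.131 0.095] rel L,W -0.141 -0.082
decoy [0.508 0.108 0.02 ] rel L,W -0.027 -0.173
decoy [0.507 0.107 0.02 ] rel L,W -0.028 -0.173
gluestick [0.385 0.393 0.02 ] rel L,W 0.004 0.136
gluestick [0.396 0.37  0.02 ] rel L,W 0.003 0.111
cube [0.595 0.24  0.038] rel L,W 0.114 -0.1
cube [0.601 0.232 0.038] rel L,W 0.115 -0.11
```

```bash
python3 - <<'E'
from h import *
import pickle
s=robot.get_state(); p=s["ee_pos"]
robot.move_linear([p[0],p[1],.24],velocity=.25)
robot.move_ptp([.447,.272,.23],Rt(.51-np.pi/2)); st()
i=snap("wrist","pics/w5.png"); pickle.dump(i,open("w5.pkl","wb"))
E
```

```text
t 11.34 punch [-0.0417  0.4463  0.2299] ang -1.206 F [-0.2 -0.5  0.1] M [-0.03  0.03  0.04] open 0.0942 q7 -1.819
```

View pics/w5.png

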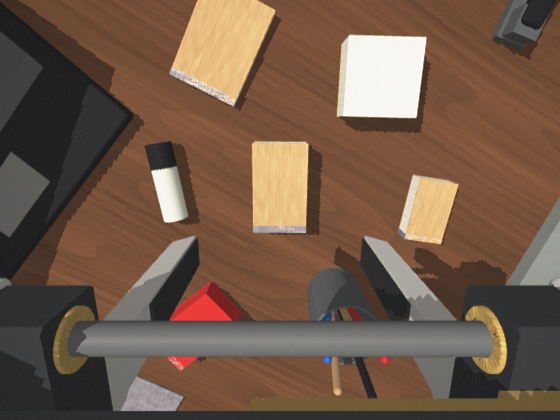

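The wrist view has the larger pad upright in the image. Its top corners are at about (253,142), (308,142), (306,232) and (253,232), and the cup and glue stick are clear of it.

```bash
python3 - <<'E'
from h import *
import pickle
w=pickle.load(open("w5.pkl","rb"))
crop("pics/w5.png","pics/w5c.png",230,125,330,245,5)
Q=np.array([at("wrist",u,v,.032,w) for u,v in((253,142),(308,142),(306,232),(253,232))])
print(Q.round(4),Q.mean(0),[np.linalg.norm(Q[i]-Q[i-1]).round(4) for i in range(4)])
d=Q[0]+Q[1]-Q[2]-Q[3];print(np.arctan2(d[1],d[0]))
E
```

```text
[[0.4778 0.3211 0.032 ]
 [0.5064 0.2702 0.032 ]
 [0.4184 0.221  0.032 ]
 [0.3889 0.2736 0.032 ]] [0.44787185 0.2714833  0.032     ] [np.float64(0.1009), np.float64(0.0583), np.float64(0.1008), np.float64(0.0603)]
0.5005255785515278
```

View pics/w5c.png

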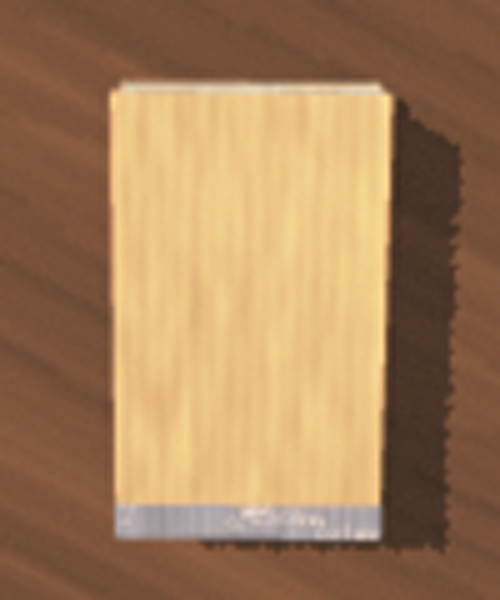

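```bash
python3 - <<'E'
from h import *
R=Rt(.505-np.pi/2); p=np.array([.447,.271,0])
robot.move_linear(p+[0,0,.08],velocity=.25,frame=R); st()
print(robot.move_linear(p+[0,0,.028],velocity=.1,threshold=12)); st()
robot.gripper_to(.045); st("grip")
robot.move_linear(p+[0,0,.2],velocity=.2); st("lift")
robot.move_ptp(pw(.013,-.037,.15),Rt(PA-np.pi/2)); st("over")
i=snap("wrist","pics/w6.png");snap("scene","pics/s6.png")
E
```

```text
t 12.14 punch [-0.0414  0.446   0.0811] ang -1.211 F [-0.5 -0.3  0. ] M [-0.02 -0.03  0.06] open 0.0942 q7 -1.952
False
 t 12.81 punch [-0.0417  0.4458  0.0284] ang -1.211 F [-0.3 -0.2 -0.5] M [-0.03 -0.01 -0.05] open 0.094 q7 -2.005
grip t 13.43 punch [-0.0419  0.4456  0.0281] ang -1.211 F [ 0.1 -0.1  4.2] M [-0.18  0.16  0.01] open 0.0595 q7 -2.005
lift t 14.44 punch [-0.0425  0.4453  0.1989] ang -1.211 F [ 0.4  0.2 -1.8] M [ 0.02 -0.02  0.  ] open 0.0599 q7 -1.846
over t 16.22 punch [ 0.0137 -0.0355  0.1502] ang -1.569 F [ 0.1  0.4 -1. ] M [ 0.08  0.03 -0.02] open 0.0596 q7 -1.317
```

View pics/w6.png

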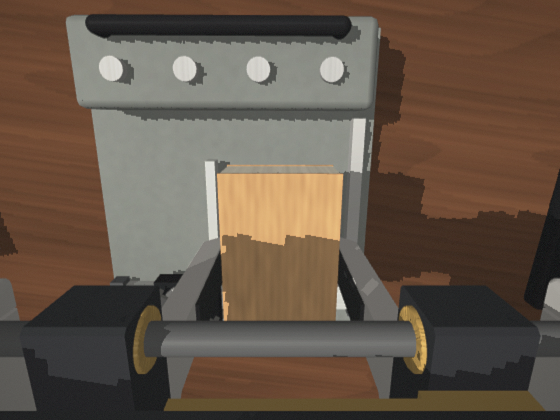

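View pics/s6.png

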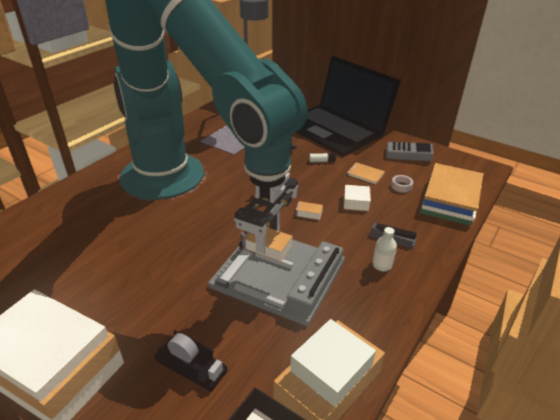

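```bash
python3 - <<'E'
from h import *
R=Rt(PA-np.pi/2)
robot.move_linear(pw(.013,-.037,.07),velocity=.15,frame=R); st()
print(robot.move_linear(pw(.013,-.037,.046),velocity=.06,threshold=8)); st()
robot.gripper_to(.076); st("rel")
robot.move_linear(pw(.013,-.037,.16),velocity=.2); st()
robot.gripper_to(.094)
import pickle
i=snap("wrist","pics/w7.png");pickle.dump(i,open("w7.pkl","wb"));snap("scene","pics/s7.png"); crop("pics/s7.png","pics/s7c.png",200,220,360,330,5)
E
```

```text
t 17.0 punch [ 0.0135 -0.037   0.0707] ang -1.571 F [-0.9  0.7 -1.1] M [ 0.01  0.02 -0.01] open 0.0599 q7 -1.356
True
 t 17.43 punch [ 0.0128 -0.0371  0.0454] ang -1.571 F [ 0.4 -0.1  2.1] M [-0.05 -0.19  0.01] open 0.0596 q7 -1.369
rel t 17.92 punch [ 0.0124 -0.0369  0.0455] ang -1.571 F [-0.7 -0.2 -0.1] M [0.08 0.03 0.06] open 0.076 q7 -1.368
 t 18.64 punch [ 0.0124 -0.0369  0.159 ] ang -1.571 F [-0.4  0.  -0.7] M [-0.   -0.01  0.06] open 0.0762 q7 -1.313
```

View pics/w7.png

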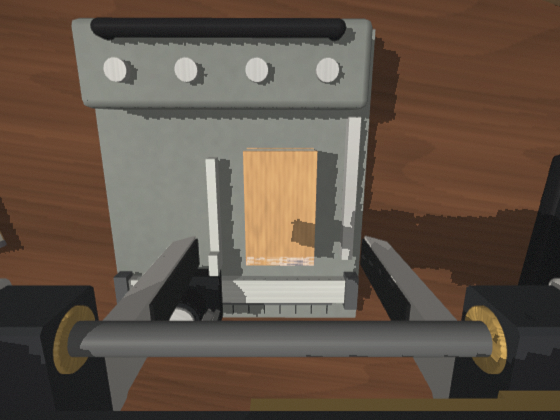

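View pics/s7c.png

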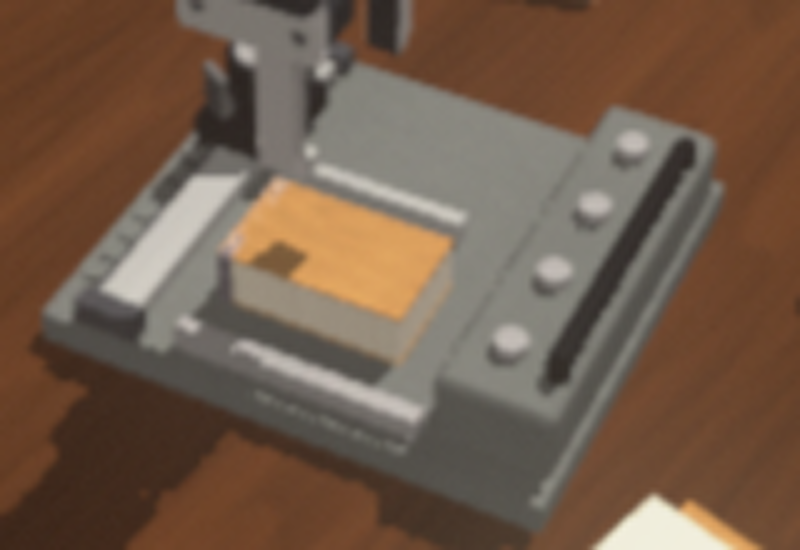

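```bash
python3 - <<'E'
from h import *
p=pw(-.0763,.048,.14)
robot.move_ptp(p,Rt(PA+1.055)); st()
robot.move_linear(pw(-.0763,.048,.1),velocity=.15,frame=Rt(PA+1.055)); st()
print(robot.move_linear(pw(-.0763,.048,.068),velocity=.1,threshold=12)); st()
robot.gripper_to(.04); st("grip")
E
```

```text
t 21.29 punch [-0.0762  0.0479  0.14  ] ang 1.054 F [-0.1  0.3 -0.9] M [ 0.03 -0.17 -0.02] open 0.094 q7 0.974
 t 21.71 punch [-0.0762  0.0484  0.1001] ang 1.055 F [ 0.5 -0.7  0.1] M [-0.   -0.15 -0.  ] open 0.0939 q7 0.917
False
 t 22.18 punch [-0.0761  0.0481  0.0683] ang 1.055 F [ 0.1 -0.4  0.4] M [ 0.04 -0.1  -0.  ] open 0.0941 q7 0.869
grip t 22.96 punch [-0.0763  0.048   0.0682] ang 1.055 F [-3.4 -0.2  6.9] M [ 0.03  0.5  -0.04] open 0.0475 q7 0.868
```

```bash
python3 - <<'E'
from h import *
robot.move_linear(pw(-.0763,0.0,.068),velocity=.06); st()
print(robot.move_linear(pw(-.0763,-.012,.068),velocity=.015,threshold=8)); st("push")
i=snap("wrist","pics/w8.png");snap("scene","pics/s8.png"); crop("pics/s8.png","pics/s8c.png",200,220,360,330,5)
E
```

```text
t 23.91 punch [-0.0764 -0.0004  0.0682] ang 1.055 F [-2.2 -2.5  7.1] M [-0.39  0.54 -0.01] open 0.0469 q7 0.96
True
push t 24.48 punch [-0.0764 -0.007   0.0682] ang 1.055 F [-2.2  3.7  8.9] M [ 0.71  0.51 -0.05] open 0.0474 q7 0.975
```

View pics/s8c.png

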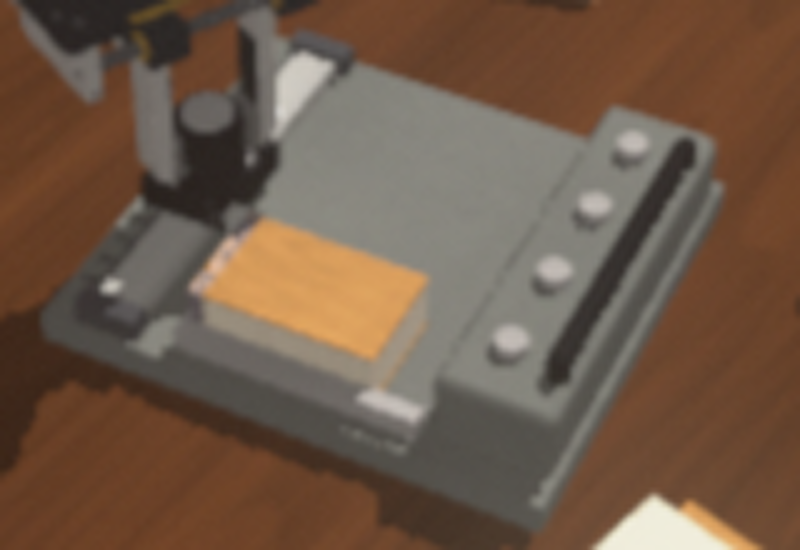

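View pics/w8.png

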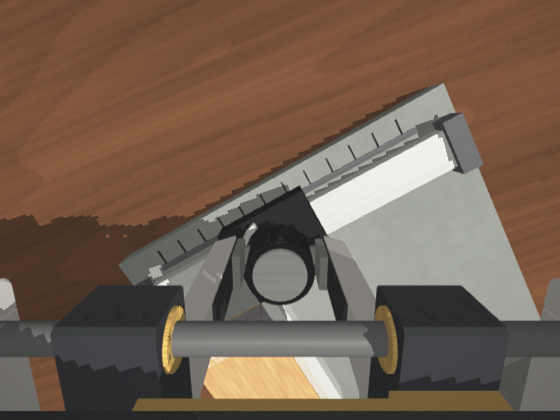

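```bash
python3 - <<'E'
from h import *
t=pw(-.0763,-.0085,.068)
robot.move_linear(t,velocity=.01); st("press")
q0=np.array(robot.ik(t,Rt(PA+1.055))); print((q0-robot.get_state()["qpos"]).round(4))
for f in (0,.35,.7,1.06):
    q=q0.copy(); q[6]-=f; robot.goto_joints(q); st(f)
i=snap("wrist","pics/w9.png")
E
```

```text
press t 24.86 punch [-0.0763 -0.0071  0.0681] ang 1.056 F [-5.   9.  10.4] M [ 2.02  1.13 -0.09] open 0.0475 q7 0.977
[ 0.0003 -0.0006  0.0017  0.0003  0.0024 -0.0023 -0.0012]
0 t 25.11 punch [-0.0764 -0.0071  0.0681] ang 1.056 F [-4.9  8.3 10.6] M [ 2.01  1.08 -0.03] open 0.0471 q7 0.976
0.35 t 25.55 punch [-0.0763 -0.0071  0.0681] ang 0.706 F [-4.3  7.7 11.2] M [ 2.12  1.05 -0.06] open 0.047 q7 0.626
0.7 t 25.99 punch [-0.0762 -0.0071  0.0683] ang 0.356 F [-5.8  8.8 13.1] M [2.08 1.25 0.04] open 0.0475 q7 0.276
1.06 t 26.44 punch [-0.0761 -0.0071  0.0685] ang -0.004 F [-7.   8.3 19. ] M [2.03 1.7  0.21] open 0.0472 q7 -0.084
```

View pics/w9.png

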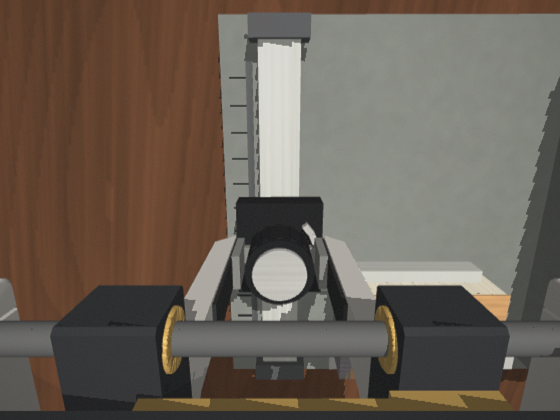

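```bash
python3 - <<'E'
from h import *
robot.gripper_to(.085); st("rel")
robot.move_linear(pw(-.0761,-.0075,.2),velocity=.2); st()
import pickle
i=snap("wrist","pics/w10.png");pickle.dump(i,open("w10.pkl","wb"));snap("scene","pics/s10.png"); snap("side","pics/d10.png");crop("pics/w10.png","pics/w10a.png",225,130,445,280,3.6)
E
```

```text
rel t 27.24 punch [-0.0763 -0.0085  0.068 ] ang -0.005 F [ 0.  -0.3 -0.2] M [-0.03 -0.05  0.01] open 0.0851 q7 -0.084
 t 28.05 punch [-0.0767 -0.0075  0.199 ] ang -0.005 F [ 0.3  0.2 -0.7] M [-0.03 -0.05  0.02] open 0.0849 q7 0.08
```

View pics/w10.png

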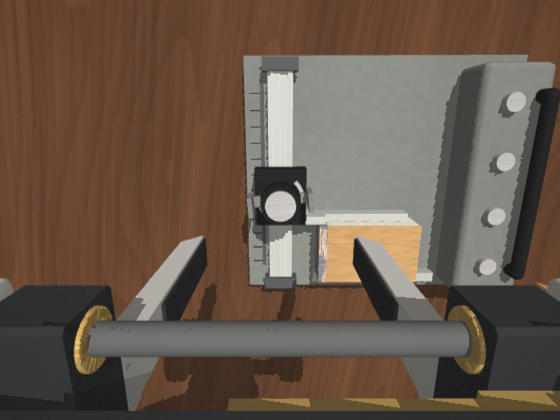

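View pics/w10a.png

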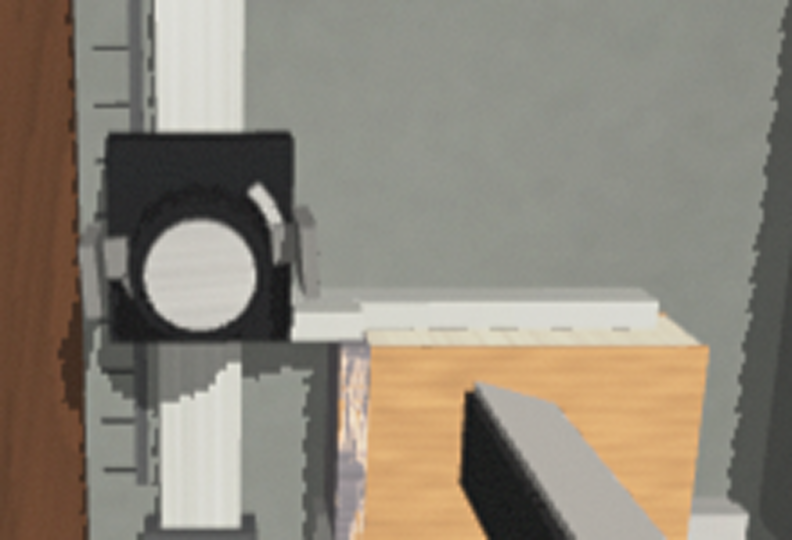

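View pics/d10.png

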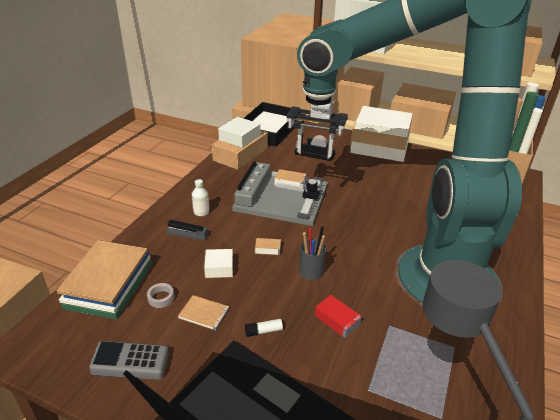

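```bash
python3 - <<'E'
from h import *
import pickle
w=pickle.load(open("w10.pkl","rb")); a=lambda x,y:(225+x/3.6,130+y/3.6)
for n,p,z in (("padtop L",a(341,345),.05),("padtop R",a(708,346),.05),("jaw R",a(658,328),.034),("knob",a(201,274),.08)): print(n,pinv(at("wrist",*p,z,w)).round(4))
s=robot.get_state();p=s["ee_pos"]
robot.move_linear(p+[-.0,-.10,.08],velocity=.25)
i=snap("wrist","pics/w11.png");snap("scene","pics/s11.png"); crop("pics/s11.png","pics/s11c.png",200,220,360,330,5)
print(st()["time"])
E
```

```text
padtop L [-0.0367 -0.0345  0.05  ]
padtop R [ 0.0629 -0.0351  0.05  ]
jaw R [ 0.0553 -0.035   0.034 ]
knob [-0.0747 -0.0065  0.08  ]
 t 28.96 punch [-0.091  -0.1044  0.2779] ang -0.003 F [ 0.6 -0.2 -1.2] M [-0.05 -0.03  0.03] open 0.0852 q7 0.297
28.9583
```

View pics/s11.png

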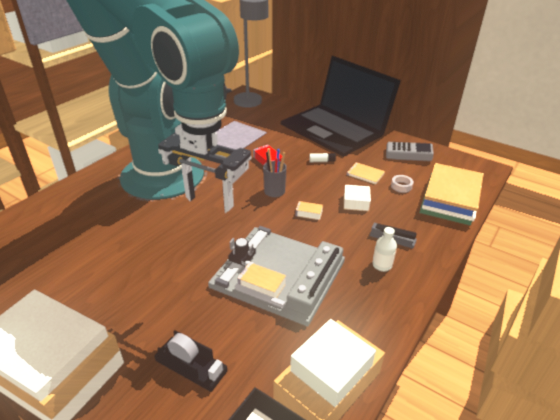

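View pics/s11c.png

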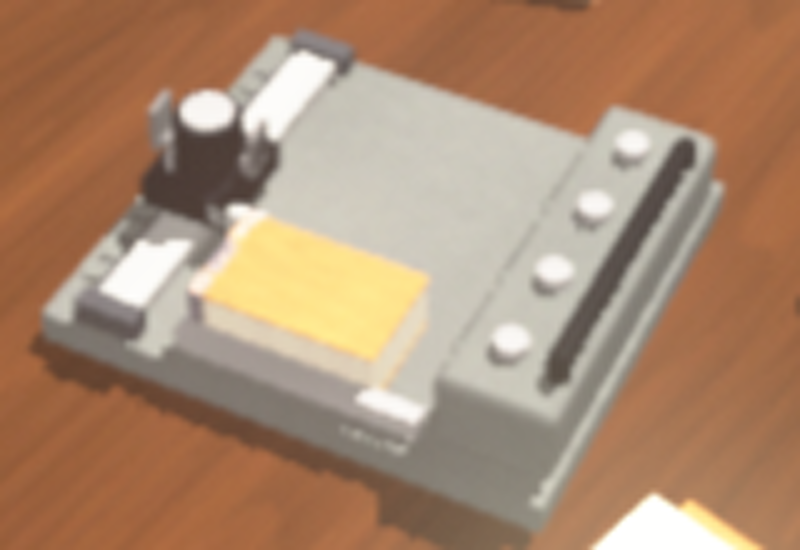

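The pad's jaw-side edge and the jaw face both measure punch y = -0.035 m, so the gap is 60 mm. The tabs are out and the bystanders are where they were.

```bash
python3 -c "
from rig import robot
robot.sign_off(); print(robot.get_state()['time'])"
```

```text
the job is handed in; nothing more can be done
the job is handed in; nothing more can be done
```

The memo pad is loaded, snug between fence and stop, with the collar locked. I handed the job in at about 29 s of the 69 s allowed, with the robot clear of everything.

**What I did:**
- I squeezed the tabs, turned the collar to about 1.05 rad and slid the stop from about 5 mm to about 85 mm (a gap of about 115 mm).
- I laid the larger brown pad on the bed with its long side along the fence.
- I pushed the stop up with about 8 N and turned the collar back to 0 while still pressing. Then I let go.

**Last checks:**
- **Fit:** in the wrist picture the pad edge and the jaw face both sit 60 mm from the fence. The two ends of the pad edge differ by 0.6 mm, so it is square within the camera error.
- **Collar:** it is turned as at the start. The tabs span 66 pixels, the same as before the job, so both have sprung out.
- **Bystanders:** they show no visible movement in the final pictures.
- **Forces:** the readings I took stayed under about 25 N at the wrist.

No check failed or disagreed. I judged the latch from the pictures only, and did not test it by pulling on it.

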